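Put the hall lantern together on its mat

TASK

Build the little lantern on the round blue cloth mat: set the wooden base in the middle of the mat, stand the shorter of the two candles in the middle of the base's boss, lower the glass chimney over that candle so that it stands on the base, and close it with the metal lid, in that order, each part let go before the next. Set the glass down gently without dropping it and never tip it over, and leave the taller candle alone. At the end the lantern stands level with its lid properly seated.

Things in the scene. Friction and masses are not known exactly. Their poses are not given: they have to be found in the camera images.
- mat: Round flat blue cloth mat fixed to the dresser top, 130 mm across, 3 mm thick, where the lantern is to stand; the only cloth disc. Origin at the centre of its underside, on the work surface; z up.
- base: Loose lantern base of dark wood: a round disc 100 mm across and 8 mm thick, with a solid round boss 40 mm across rising 16 mm from the middle of the disc (boss top 24 mm above the underside). Take it by the boss, from above, with the fingertips just clear of the disc. Origin at the centre of its underside, z up. 0.16 to 0.29 kg.
- candle: The shorter cream candle: solid rigid cylinder 38 mm across, 45 mm high, plus a thin black 6 mm wick, standing upright and loose. This is the one to use. Origin at the centre of its underside, z up. 0.04 to 0.08 kg.
- tall_candle: The taller cream candle: same 38 mm diameter, 85 mm high, plus wick, standing upright and loose. Too tall for the lantern; leave it alone. Origin at the centre of its underside, z up.
- glass: Loose glass chimney: pale frosted straight tube, open at both ends, 62 mm outer and 54 mm inner diameter, 90 mm high, standing upright. It passes over the candle and boss and stands on the disc of the base. Origin at the centre of its lower end, z up. 0.13 to 0.24 kg.
- lid: Loose lid lying right way up: dark steel plate 68 mm across, 5 mm thick; brass knob on top, 20 mm across, 24 mm high; below it a tapered plug 8 mm deep (46 mm across at the plate, 38 mm at its end) that drops into the glass. Origin: centre of the plug's lower face, z up; plate underside 8, plate top 13, knob top 37 mm above it. 0.09 to 0.16 kg.
There are look-alikes about, which are no part of the job. What is shaped like the base but green or red is not meant.

How it is judged:
On the way, in this order (a step that is already met when the one before it is completed fails the run):
1. the base stands on the mat, released (horizontal distance between base and mat below 0.015 m and z of base in the frame of mat below 0.006 m and angle between base's own z axis and vertical below 0.06 rad and contact force between the fingers and base below 0.2 N and linear speed of base below 0.02 m/s), for 0.2 s.
2. the shorter candle stands on the boss of the base on the mat, released (horizontal distance between base and mat below 0.015 m and z of base in the frame of mat below 0.006 m and angle between each of base, candle's own z axis and vertical below 0.06 rad and horizontal distance between candle and base below 0.008 m and z of candle in the frame of base between 0.021 and 0.027 m and contact force between the fingers and candle below 0.2 N and linear speed of candle below 0.02 m/s), for 0.2 s.
3. the glass stands on the base around the candle, released (horizontal distance between base and mat below 0.015 m and z of base in the frame of mat below 0.006 m and angle between each of base, candle, glass's own z axis and vertical below 0.06 rad and horizontal distance between candle and base below 0.008 m and z of candle in the frame of base between 0.021 and 0.027 m and horizontal distance between glass and base below 0.01 m and z of glass in the frame of base between 0.005 and 0.011 m and contact force between the fingers and glass below 0.2 N and linear speed of glass below 0.02 m/s), for 0.2 s.
4. the lid is seated in the top of the glass, released (horizontal distance between base and mat below 0.015 m and z of base in the frame of mat below 0.006 m and angle between each of base, candle, glass, lid's own z axis and vertical below 0.06 rad and horizontal distance between candle and base below 0.008 m and z of candle in the frame of base between 0.021 and 0.027 m and horizontal distance between glass and base below 0.01 m and z of glass in the frame of base between 0.005 and 0.011 m and horizontal distance between lid and glass below 0.008 m and z of lid in the frame of glass between 0.079 and 0.085 m and contact force between the fingers and lid below 0.2 N and linear speed of lid below 0.02 m/s), for 0.2 s.
At the end, for the whole second after the job is handed in: Base flat on the mat (centres within 15 mm), shorter candle on its boss (8 mm), glass on the disc around it (10 mm), lid on the glass with its plug inside (8 mm); all level within 0.06 rad, at rest, and the taller candle upright within 30 mm of its start (horizontal distance between base and mat below 0.015 m and z of base in the frame of mat below 0.006 m and angle between each of base, candle, glass, lid's own z axis and vertical below 0.06 rad and horizontal distance between candle and base below 0.008 m and z of candle in the frame of base between 0.021 and 0.027 m and horizontal distance between glass and base below 0.01 m and z of glass in the frame of base between 0.005 and 0.011 m and horizontal distance between lid and glass below 0.008 m and z of lid in the frame of glass between 0.079 and 0.085 m and linear speed of each of base, candle, glass, lid below 0.02 m/s and distance of tall_candle from where it was at the start of the episode below 0.03 m and angle between tall_candle's own z axis and vertical below 0.1 rad); the robot touches nothing.
It fails at once if the glass is tipped by more than 0.7 rad (angle between glass's own z axis and vertical above 0.7 rad).
It fails at once if the glass is dropped: it moves faster than 0.5 m/s (a fall of 13 mm) while nothing holds it (contact force between the fingers and glass below 0.1 N and linear speed of glass above 0.5 m/s).
It fails at once if the taller candle is moved by more than 50 mm (distance of tall_candle from where it was at the start of the episode above 0.05 m).
It also fails if it takes over 131 s, if anything falls off the work surface, if the arm or the gripper's body presses on something with over 40 N, if the wrist force passes 120 N, or if a joint passes its speed limit or range.

ROBOT

A 6-joint arm with a two-finger parallel gripper is mounted at the origin on the work surface. World frame = base frame: x ahead of the robot, y to its left, z up, the work surface at z = 0. Lengths are in m, angles in rad, forces in N, time in s.
With the tool pointing down it reaches from about 0.425 to 0.95 m from the base axis. Payload 3.5 kg.
Tool frame: the origin (TCP) lies midway between the tips of the shut fingers; the grasp point (between the pads) lies 19 mm behind it; z points along the fingers, y is the line along which they close (so a half turn about z gives the same grasp; the last joint's range is limited). The gripper opens to 85 mm and grips with 20 to 120 N. Pads are 22 mm wide; open, the fingers measure 114 mm over their backs; the gripper's body (76 mm by 85 mm) begins 54 mm behind the grasp point. The pads swing forward as they close: fully open they stand 13 mm farther back than shut.
Start: joints at [1.143, 0.286, 1.577, -0, 1.279, -0.15], TCP at [0.185, 0.649, 0.231] pointing down, gripper open.
Joint ranges: [-2.77, 2.77], [-0.9, 2.22], [0.21, 2.48], [-1.53, 4.67], [0.24, 2.81], [-2.84, 2.84]. Speed limits (rad/s): [2.79, 2.79, 3.14, 3.14, 3.14, 3.14].

INTERFACE

Orientations are given as a unit quaternion [x, y, z, w].
In Python, from plant import ctrl gives the robot as it stands.
- The arm moves only by the tool send_rows, never from a script. Its argument "series" is a list that holds one entry, the list of rows, each a list of 7 numbers: the shift along the tool's x, y, z in cm, then the turn, a rotation vector about the tool's x, y, z in rad, then the opening, from -1 (shut) to 1 (fully open). In form: [[[x, y, z, rx, ry, rz, jaw], ...]]. A call has 1 to 10 rows; each row shifts and turns the commanded pose from where the row before left it, along the tool's axes as they then stand; what a row does not reach is not made up. A row lasts 1/8 s, in which the tool goes at most 62.5 mm and 10.7 degrees, less where a joint would pass 70% of its speed; a pose out of reach is approached as far as the arm can. A call is refused whole if a number of a shift passes 6.25 or a number of a turn 0.188, either way. A call with a gripper value outside its range is refused whole. The fingers move at their own pace and stop on an object; "force" is the grip in N (left out, the last holds). Time passes only in rows, so rows that do not move let the fingers close. It gives the time, the measured TCP pose, the force, the opening and the grip force at its end, in the units of the state.
- ctrl.get_state(): the state, without advancing time (a new reading comes with each control period).
- ctrl.read_camera(name): name is "scene" or "side" or "wrist"; returns a dict with "img" (384x512x3 uint8, red, green, blue), "fx", "fy", "cx", "cy" (pixels), "R" (3x3) and "t" (3): a world point X has camera coordinates R X + t; the wrist camera has in their place "hand_eye" (4x4, takes a point from camera to tool coordinates, whose origin is the TCP and whose axes are the flange's). Camera axes: x right, y down, z forward; pixel columns grow to the right and rows downward; lengths in m; the calibration is good to about 2 mm. A picture is of the moment at which its call begins: read the wrist's pose just before it. There is no depth.
- ctrl.sign_off(): hands the job in; it is judged then, once.
The state is a dict: "time": time; "qpos": joint angles; "dq": joint speeds; "joint_efforts": joint torques, N m; "eef_pos": TCP position; "tcp_rot": TCP orientation; "contact_force": force on the tool from outside, world axes, zero at the start; "wrist_torque": the same for the moment, N m; "opening": opening from 0.0 (shut) to 1.0 (fully open); "finger_force": force on a finger pad.
Only numpy, scipy, OpenCV 4.12 (cv2) and the standard library are available. Lean on these libraries where they do the work, as an engineer would, in place of code of your own. Each camera call takes 0.05 s, during which the arm holds its last target. There are 200 camera calls.

## Working session

There is one attempt and no reset: what is moved stays moved. The work goes in short steps, Python scripts to look and compute and a tool call to move; the robot and the scene stay as the last step left them, time stands still between calls to the robot, and variables do not carry over. Pictures are saved under pics/ and viewed, at most 14 in all, crops included, and the job is handed in when it is done.

Besides the shell and the picture viewer there is one more tool, called by a JSON object that holds its "method" and its "body", one argument or row to a line. send_rows: Moves the arm, as the interface text tells. Its arguments: {"type":"object","properties":{"series":{"type":"array"},"force":{"type":"number"}},"required":["series"]}

```bash
mkdir -p pics
cat > h.py <<'E'
import numpy as np, cv2
from plant import ctrl
def shot(n,f):
    s=ctrl.get_state(); c=ctrl.read_camera(n); cv2.imwrite('pics/'+f,c['img'][:,:,::-1]); 
    np.save('pics/'+f+'.npy',{'c':c,'s':s},allow_pickle=True); return c,s
def load(f): d=np.load('pics/'+f+'.npy',allow_pickle=True).item(); return d['c'],d['s']
def ray(c,u,v,z,s=None):
    d=np.array([(u-c['cx'])/c['fx'],(v-c['cy'])/c['fy'],1.])
    if 'R' in c: R=np.array(c['R']).T; o=-R@np.array(c['t'])
    else:
        from scipy.spatial.transform import Rotation as Ro
        H=np.array(c['hand_eye']); Rt=Ro.from_quat(s['tcp_rot']).as_matrix()
        R=Rt@H[:3,:3]; o=Rt@H[:3,3]+s['eef_pos']
    d=R@d; return o+d*(z-o[2])/d[2]
def proj(c,X):
    p=np.array(c['R'])@np.array(X)+np.array(c['t']); return [c['fx']*p[0]/p[2]+c['cx'],c['fy']*p[1]/p[2]+c['cy']]
E
python3 - <<'E'
from h import *
for n in('scene','side','wrist'):
    c,s=shot(n,n+'0.png'); print(n,c['fx'],c.get('t'),c.get('hand_eye'), -np.array(c['R']).T@c['t'] if 'R' in c else '')
print(s)
a=[cv2.imread(f'pics/{n}0.png') for n in('scene','side')]
E
```

```text
scene 490.8035249133622 [ 0.24891132 -0.18374972  1.54531494] None [1.10918919 0.71171193 0.86422482]
side 457.95600135007703 [-0.38600188  0.10611025  1.26810817] None [ 0.25499904 -0.75398855  1.0652849 ]
wrist 278.25407176474687 None [[-4.76222934e-04 -9.47080866e-01 -3.20994715e-01  8.19136747e-02]
 [ 9.99999884e-01 -4.72773260e-04 -8.86879742e-05 -9.06458275e-04]
 [-6.77630345e-05 -3.20994720e-01  9.47080981e-01 -1.42354802e-01]
 [ 0.00000000e+00  0.00000000e+00  0.00000000e+00  1.00000000e+00]] 
{'time': 0.1, 'qpos': array([ 1.14300491e+00,  2.87084974e-01,  1.57805985e+00,  9.82011507e-06,
        1.27856911e+00, -1.49999316e-01]), 'dq': array([ 1.85587366e-05, -1.76801704e-03, -3.53392407e-03, -1.68816520e-03,
       -5.96122808e-04, -2.07234651e-03]), 'joint_efforts': array([ 6.47296347e-04, -4.07292259e+01, -2.93701565e+01, -1.33586527e-04,
        3.43878863e-03,  1.25891626e-05]), 'eef_pos': array([0.18482534, 0.64858155, 0.23006438]), 'tcp_rot': array([ 1.38451210e-01,  9.90368688e-01, -1.01534910e-03, -3.06675690e-04]), 'contact_force': array([-0.58404824, -0.30073213, -0.40674874]), 'wrist_torque': array([-0.02753155, -0.00906427,  0.03698976]), 'finger_force': 0.0, 'opening': 1.0014073959112266}
```

View pics/scene0.png

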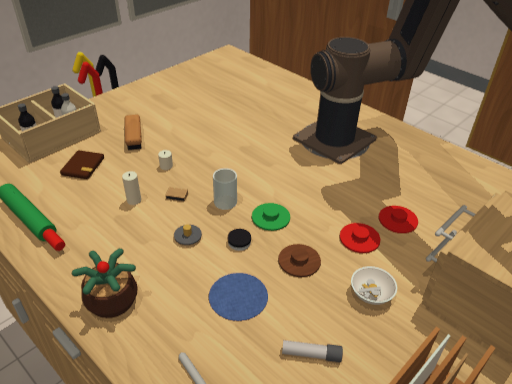

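View pics/side0.png

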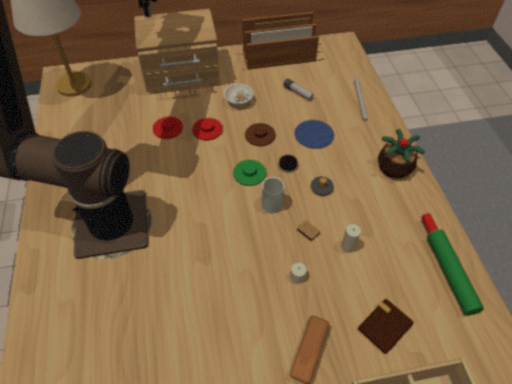

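The scene picture shows:
- Mat at (238,296).
- Candidates for the base: brown (300,260), green (271,216) and red (360,237), (398,218). Brown is the dark wood one.
- Candidates for the candle: short (165,160) and tall (131,188). The short one is meant.
- Glass at (225,190).
- Candidates for the lid: grey disc with brass knob (188,234) and black disc (239,239). The one with the knob is meant.

In the side view the same things are at: mat (314,134), base (260,133), candle (299,272), glass (273,195), lid (322,186).

Run:
```python
from h import *
c,_=load('scene0.png'); d,_=load('side0.png')
a=cv2.resize(c['img'][140:330,110:340],None,fx=2.4,fy=2.4,interpolation=2)
b=cv2.resize(d['img'][110:290,230:370],None,fx=1.7,fy=1.7*1.0,interpolation=2)
b=cv2.resize(b,(int(b.shape[1]),306)); b=cv2.copyMakeBorder(b,0,a.shape[0]-306,0,0,0)
cv2.imwrite('pics/crop.png',np.hstack([a,b])[:,:,::-1])
def hsvblob(c,u,v,w,f):
    h=cv2.cvtColor(c['img'],cv2.COLOR_RGB2HSV).astype(int)
    m=f(h).astype('uint8'); k=np.zeros_like(m); k[v-w:v+w,u-w:u+w]=1; m*=k
    n,l,st,ce=cv2.connectedComponentsWithStats(m); i=1+np.argmax(st[1:,4]); cn=max(cv2.findContours((l==i).astype('uint8'),0,1)[0],key=cv2.contourArea)
    return cn,st[i]
mat=lambda h:(h[...,0]>100)&(h[...,0]<125)&(h[...,1]>90)
br=lambda h:((h[...,0]<14)|(h[...,0]>170))&(h[...,1]>80)&(h[...,2]<125)
for nm,f,p,z in(('mat',mat,((238,296),(314,134)),.003),('base',br,((300,260),(260,133)),.008)):
    for cc,(u,v) in zip((c,d),p):
        cn,st=hsvblob(cc,u,v,36 if cc is c else 26,f)
        P=np.array([ray(cc,x,y,z)[:2] for x,y in cn[:,0]],'float32'); print(nm,st,cv2.minEnclosingCircle(P), cv2.minAreaRect(P))
h=lambda cc,u,v:cv2.cvtColor(cc['img'],cv2.COLOR_RGB2HSV)[v,u]
for cc,l in((c,[(165,155),(165,164),(181,240),(187,228),(225,174),(225,190),(205,205),(150,170)]),(d,[(299,268),(299,277),(314,188),(321,182),(273,184),(273,200),(300,205)])):
    for q in l: print(q,h(cc,*q))
```

```text
mat [ 209  274   59   46 2132] ((0.6426323056221008, 0.22997871041297913), 0.06366829574108124) ((0.6427629590034485, 0.23037520051002502), (0.12164005637168884, 0.12652933597564697), 45.253604888916016)
mat [296 121  37  27 762] ((0.6409471035003662, 0.22421479225158691), 0.05908346548676491) ((0.6412038803100586, 0.22397473454475403), (0.11420963704586029, 0.11645406484603882), 22.962444305419922)
base [ 279  245   42   32 1062] ((0.4717938005924225, 0.2592823803424835), 0.0502142608165741) ((0.47201719880104065, 0.2598508596420288), (0.09633637219667435, 0.0964462086558342), 45.41733169555664)
base [245 123  30  23 510] ((0.46953338384628296, 0.25112035870552063), 0.04944200813770294) ((0.468203604221344, 0.24986326694488525), (0.09502401947975159, 0.09320151060819626), 43.6828498840332)
(165, 155) [ 28  41 212]
(165, 164) [ 19  69 136]
(181, 240) [18 14 92]
(187, 228) [ 21 167 197]
(225, 174) [ 26  34 128]
(225, 190) [ 33  23 123]
(205, 205) [ 18 118 201]
(150, 170) [ 18 118 205]
(299, 268) [ 29  49 131]
(299, 277) [ 20  71 104]
(314, 188) [23 30 67]
(321, 182) [ 19 171 118]
(273, 184) [26 40 96]
(273, 200) [28 34 91]
(300, 205) [ 17 118 166]
```

View pics/crop.png

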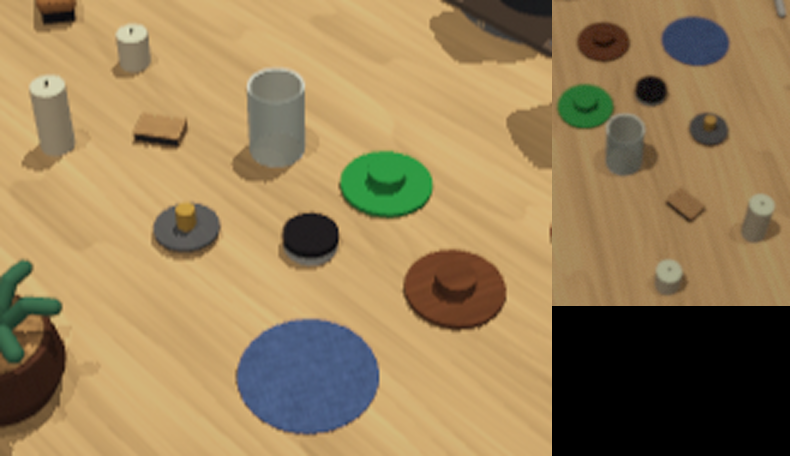

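The crop confirms it: brown base at (300,260), short candle at (165,160) and brass-knob lid at (188,235). None of the look-alikes fits. Next come rough positions of everything, and the tool offsets to the base.

```bash
cat >> h.py <<'E'
from scipy.spatial.transform import Rotation as Ro
def togo(x,y,z,s=None):
    "shift in tool axes, cm, to reach TCP x,y,z; plus tool yaw and axes"
    s=s or ctrl.get_state(); R=Ro.from_quat(s['tcp_rot'])
    return np.round(100*R.inv().apply(np.array([x,y,z])-s['eef_pos']),2)
E
python3 - <<'E'
from h import *
c,_=load('scene0.png'); d,_=load('side0.png')
for n,p,q,z in(('glass',(225,176.7),(272.9,184.7),.09),('candle',(165,153.7),(299,268),.045),('tall',(130.8,175),(353.5,231),.085),('lid',(188,235.4),(322,187),.013),('matc',(238.5,297),(314.5,134.5),.003),('green',(271,216),(249.5,173),.008),('pot',(105,265),(400,145),.08),('black',(239,239),(289,163),.015)):
    print(n,ray(c,*p,z).round(4),ray(d,*q,z).round(4))
print(Ro.from_quat(ctrl.get_state()['tcp_rot']).as_matrix().round(3))
print(togo(.44,.26,.23), togo(.38,.27,.23))
w,s=load('wrist0.png'); print(ray(w,256,192,0,s))
E
```

```text
glass [ 0.4529 -0.0127  0.09  ] [ 0.4497 -0.0199  0.09  ]
candle [ 0.4651 -0.2493  0.045 ] [ 0.4665 -0.2528  0.045 ]
tall [ 0.6158 -0.1889  0.085 ] [ 0.6181 -0.1977  0.085 ]
lid [0.6083 0.0206 0.013 ] [0.603  0.0033 0.013 ]
matc [0.6449 0.2339 0.003 ] [0.6417 0.2201 0.003 ]
green [0.4093 0.1109 0.008 ] [0.4069 0.0981 0.008 ]
pot [0.8271 0.021  0.08  ] [0.8471 0.0618 0.08  ]
black [0.5298 0.1173 0.015 ] [0.53   0.1085 0.015 ]
[[-0.962  0.274 -0.001]
 [ 0.274  0.962 -0.002]
 [ 0.    -0.002 -1.   ]]
[-35.19 -30.38   0.07] [-29.15 -31.06   0.07]
[0.23342907 0.64290986 0.        ]
```

View pics/wrist0.png

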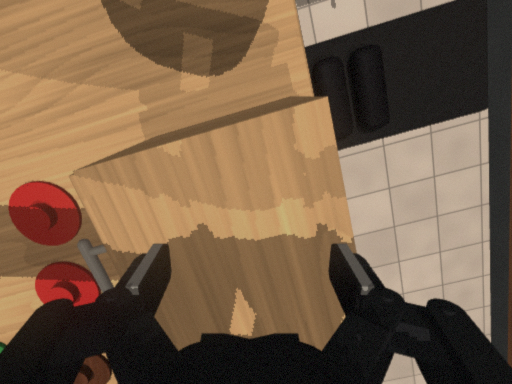

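The wrist view shows a wooden chest below the tool, with the fingers at the bottom of the picture. I'll raise and move over the base.

{"method": "send_rows", "body": {
  "series": [
    [[0, 0, -4, 0, 0, 0, 1], [-4.8, -3.8, 0, 0, 0, 0, 1], [-4.8, -3.8, 0, 0, 0, 0, 1], [-4.8, -3.8, 0, 0, 0, 0, 1], [-4.8, -3.8, 0, 0, 0, 0, 1], [-4.8, -3.8, 0, 0, 0, 0, 0.5], [-4.8, -3.8, 0, 0, 0, 0, 0.5], [-4.8, -3.8, 0, 0, 0, 0, 0.5], [-4.6, 0.5, 0, 0, 0, 0, 0.5], [0, 0, 0, 0, 0, 0, 0.5]]
  ]
}}

```text
time: 1.4
eef_pos: [0.4829, 0.2917, 0.2707]
tcp_rot: [0.14, 0.99, -0.0, -0.0]
contact_force: [0.1, 0.1, 0.6]
opening: 0.747
finger_force: 0.0
```

```bash
cat >> h.py <<'E'
def circ(c,s,f,z,roi=None,minA=150):
    "blobs of mask f(hsv) -> enclosing circle, on plane z"
    h=cv2.cvtColor(cv2.medianBlur(c['img'],3),cv2.COLOR_RGB2HSV).astype(int); m=f(h).astype('uint8')
    if roi: k=np.zeros_like(m); k[roi[1]:roi[3],roi[0]:roi[2]]=1; m*=k
    m=cv2.morphologyEx(m,cv2.MORPH_CLOSE,np.ones((5,5)))
    for cn in cv2.findContours(m,0,1)[0]:
        if cv2.contourArea(cn)<minA: continue
        x,y,w,hh=cv2.boundingRect(cn)
        P=np.array([ray(c,q[0],q[1],z,s)[:2] for q in cv2.convexHull(cn)[:,0]],'float32')
        e=cv2.fitEllipse(P) if len(P)>5 else None; print((x,y,w,hh),'mec',np.round(cv2.minEnclosingCircle(P)[0],4),round(cv2.minEnclosingCircle(P)[1],4),'ell',np.round(e[0],4),np.round(e[1],4)) if e else None
brown=lambda h:((h[...,0]<12)|(h[...,0]>172))&(h[...,1]>80)&(h[...,2]<135)
blue=lambda h:(h[...,0]>100)&(h[...,0]<125)&(h[...,1]>90)
E
python3 - <<'E'
from h import *
c,s=shot('wrist','w1.png')
print('brown');circ(c,s,brown,.008); print('blue'); circ(c,s,blue,.003)
E
```

```text
brown
(52, 325, 61, 40) mec [ 0.7553 -0.123 ] 0.0586 ell [ 0.7484 -0.1194] [0.0999 0.1188]
(308, 264, 23, 34) mec [0.7302 0.3458] 0.0341 ell [0.7307 0.3458] [0.0326 0.0865]
(192, 119, 65, 65) mec [0.4697 0.2549] 0.0488 ell [0.4698 0.2552] [0.0959 0.0967]
(456, 86, 56, 201) mec [0.6621 0.6248] 0.1752 ell [0.6497 0.64  ] [0.1267 0.3642]
(215, 20, 29, 21) mec [0.3156 0.3118] 0.0192 ell [0.3119 0.3113] [0.0375 0.0424]
blue
```

View pics/w1.png

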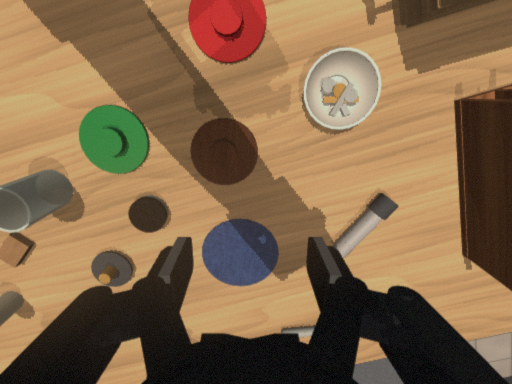

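The wrist view shows the base at pixel (224,151), which gives (0.470, 0.255). This agrees with the mean of the fixed views, and the diameter of about 97 mm is right. The mat is at (240,252), the green look-alike at (113,139) and the red one at (228,20). Now the grasp.

{"method": "send_rows", "body": {
  "series": [
    [[0.3, -3.9, 2, 0, 0, 0, 0.5], [0, 0, 5, 0, 0, 0, 0.5], [0, 0, 5, 0, 0, 0, 0.5], [0, 0, 5, 0, 0, 0, 0.5], [0, 0, 4, 0, 0, 0, 0.5], [0, 0, 0, 0, 0, 0, 0.5], [0, 0, 0, 0, 0, 0, 0.5]]
  ],
  "force": 40
}}

```text
time: 2.33
eef_pos: [0.4678, 0.2576, 0.063]
tcp_rot: [0.138, 0.99, 0.001, 0.001]
contact_force: [0.2, -0.3, 0.5]
opening: 0.755
finger_force: 0.0
```

Run:
```python
from h import *
c,s=shot('wrist','w2.png'); print(s['eef_pos'],togo(.4697,.2551,.009,s), Ro.from_quat(s['tcp_rot']).as_matrix().round(4).tolist())
```

```text
[0.46784669 0.25756182 0.06300266] [-0.24 -0.19  5.4 ] [[-0.962, 0.2732, 0.0022], [0.2732, 0.962, 0.0008], [-0.0019, 0.0014, -1.0]]
```

View pics/w2.png

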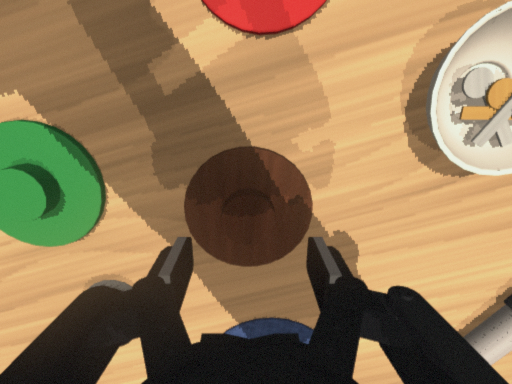

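The view shows the base centred at (248,205), between the fingers. One closer measurement before descending:

Run:
```python
from h import *
c,s=load('w2.png'); 
circ(c,s,brown,.008,(180,120,320,270))
```

```text
(185, 147, 127, 119) mec [0.4695 0.2549] 0.0493 ell [0.4694 0.2549] [0.0969 0.0984]
```

{"method": "send_rows", "body": {
  "series": [
    [[-0.2, -0.2, 2.7, 0, 0, 0, 0.5], [0, 0, 2.0, 0, 0, 0, 0.5], [0, 0, 0.7, 0, 0, 0, 0.3], [0, 0, 0, 0, 0, 0, -0.5], [0, 0, 0, 0, 0, 0, -0.5], [0, 0, 0, 0, 0, 0, -0.5], [0, 0, 0, 0, 0, 0, -0.5]]
  ],
  "force": 40
}}

```text
time: 3.25
eef_pos: [0.4698, 0.2547, 0.0088]
tcp_rot: [0.138, 0.99, 0.001, 0.001]
contact_force: [-2.0, 0.4, 5.9]
opening: 0.449
finger_force: 41.0
```

{"method": "send_rows", "body": {
  "series": [
    [[0, 0, -2, 0, 0, 0, -0.5], [0, 0, -5, 0, 0, 0, -0.5], [0, 0, -5, 0, 0, 0, -0.5], [0, 0, 0, 0, 0, 0, -0.5], [0, 0, 0, 0, 0, 0, -0.5]]
  ]
}}

```text
time: 3.88
eef_pos: [0.4674, 0.2538, 0.1258]
tcp_rot: [0.138, 0.99, -0.001, -0.001]
contact_force: [-1.1, 0.6, -3.3]
opening: 0.444
finger_force: 41.2
```

Run:
```python
from h import *
b2=lambda h:(h[...,0]>100)&(h[...,0]<135)&(h[...,1]>60)&(h[...,2]>40)
c,s=load('w1.png'); circ(c,s,b2,.003,(195,210,285,295))
for q in((240,225),(245,270),(265,240)): print(cv2.cvtColor(c['img'],cv2.COLOR_RGB2HSV)[q[1],q[0]])
c,s=load('scene0.png'); circ(c,s,blue,.003); c,s=load('side0.png'); circ(c,s,b2,.003,(285,110,345,160))
c,s=shot('wrist','w3.png'); print(s['contact_force'],s['opening'],s['eef_pos'])
```

```text
(203, 222, 73, 63) mec [0.6429 0.2266] 0.0626 ell [0.6437 0.2258] [0.1199 0.1251]
[118  52  69]
[115  80 105]
[113  86  95]
(209, 274, 59, 46) mec [0.6426 0.2302] 0.0635 ell [0.6424 0.2298] [0.1253 0.1262]
(296, 121, 37, 27) mec [0.6404 0.2238] 0.0605 ell [0.6408 0.2242] [0.1187 0.1201]
[-1.07074413  0.60038074 -3.29551526] 0.4442171966893686 [0.46742288 0.25376411 0.1258393 ]
```

View pics/w3.png

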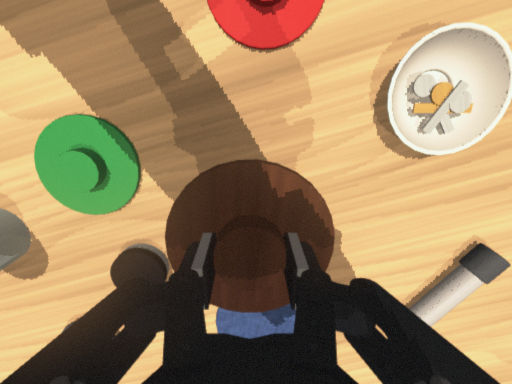

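The base is held centred at (250,235). The mat centre is (0.643, 0.227) in all three views. I'll carry the base over.

{"method": "send_rows", "body": {
  "series": [
    [[-4.4, 0.6, 0, 0, 0, 0, -0.5], [-4.4, 0.6, 0, 0, 0, 0, -0.5], [-4.4, 0.5, 0, 0, 0, 0, -0.5], [-4.4, 0.5, 0, 0, 0, 0, -0.5], [0, 0, 4, 0, 0, 0, -0.5], [0, 0, 3.5, 0, 0, 0, -0.5], [0, 0, 0, 0, 0, 0, -0.5], [0, 0, 0, 0, 0, 0, -0.5]]
  ]
}}

```text
time: 4.92
eef_pos: [0.6438, 0.2271, 0.0519]
tcp_rot: [0.138, 0.99, -0.0, -0.0]
contact_force: [1.0, 0.3, -2.0]
opening: 0.451
finger_force: 41.0
```

Run:
```python
from h import *
s=ctrl.get_state(); print(s['eef_pos'],togo(.6428,.2268,.0125,s))
```

```text
[0.64377654 0.2271124  0.05193772] [ 0.08 -0.06  3.94]
```

{"method": "send_rows", "body": {
  "series": [
    [[0.1, 0, 2.5, 0, 0, 0, -0.5], [0, 0, 1.0, 0, 0, 0, -0.5], [0, 0, 0.4, 0, 0, 0, -0.5], [0, 0, 0, 0, 0, 0, -0.5], [0, 0, 0, 0, 0, 0, -0.5]]
  ]
}}

```text
time: 5.55
eef_pos: [0.6437, 0.2275, 0.0144]
tcp_rot: [0.138, 0.99, 0.0, 0.001]
contact_force: [0.9, 0.0, -2.4]
opening: 0.448
finger_force: 41.1
```

{"method": "send_rows", "body": {
  "series": [
    [[0, 0, 0.2, 0, 0, 0, -0.5], [0, 0, 0.1, 0, 0, 0, -0.5], [0, 0, 0, 0, 0, 0, -0.5], [0, 0, 0, 0, 0, 0, -0.5]]
  ]
}}

```text
time: 6.05
eef_pos: [0.6436, 0.2275, 0.0119]
tcp_rot: [0.138, 0.99, 0.0, 0.001]
contact_force: [-3.4, -0.0, 4.9]
opening: 0.447
finger_force: 41.8
```

Contact: 4.9 N upward at the expected height. I'll release and rise.

{"method": "send_rows", "body": {
  "series": [
    [[0, 0, 0, 0, 0, 0, 0.5], [0, 0, 0, 0, 0, 0, 0.5], [0, 0, 0, 0, 0, 0, 0.5], [0, 0, -2, 0, 0, 0, 0.5], [0, 0, -5, 0, 0, 0, 0.5], [0, 0, -6, 0, 0, 0, 0.5], [0, 0, -6, 0, 0, 0, 0.5], [0, 0, -3, 0, 0, 0, 0.5], [0, 0, 0, 0, 0, 0, 0.5]]
  ]
}}

```text
time: 7.18
eef_pos: [0.645, 0.2279, 0.2366]
tcp_rot: [0.138, 0.99, 0.002, 0.005]
contact_force: [0.3, -0.3, 0.3]
opening: 0.754
finger_force: 0.0
```

Run:
```python
from h import *
c,s=shot('wrist','w4.png'); print(s['eef_pos'])
circ(c,s,brown,.011)
d,t=shot('scene','s4.png'); circ(d,t,brown,.011,(205,265,275,330))
# tool offsets to a hover near lid/glass/candle/tall
print(togo(.56,-.12,.33,s))
```

```text
[0.64497138 0.22787513 0.23658574]
(162, 292, 47, 49) mec [0.8778 0.0621] 0.0508 ell [0.8736 0.0545] [0.0738 0.1079]
(310, 266, 18, 35) mec [0.871  0.2792] 0.0332 ell [0.8679 0.279 ] [0.0281 0.0711]
(212, 120, 73, 72) mec [0.6439 0.2259] 0.0495 ell [0.644  0.2263] [0.0974 0.0985]
(215, 276, 45, 38) mec [0.6447 0.2305] 0.0504 ell [0.6451 0.2302] [0.0975 0.1003]
[ -1.45 -35.74  -9.49]
```

View pics/w4.png

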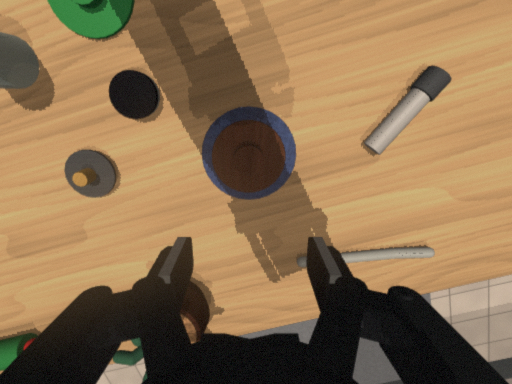

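The base is seated at (0.644, 0.2265), concentric with the mat at pixel (249,153). Now over the short candle.

{"method": "send_rows", "body": {
  "series": [
    [[0.5, -5.5, -2, 0, 0, 0, 0.5], [0.5, -5.6, 0, 0, 0, 0, 0.5], [0.5, -5.6, 0, 0, 0, 0, 0.5], [0.5, -5.6, 0, 0, 0, 0, 0.5], [0.5, -5.6, 0, 0, 0, 0, 0.5], [0.5, -5.6, 0, 0, 0, 0, 0.5], [0.5, -5.6, 0, 0, 0, 0, 0.5], [0.5, -5.6, 0, 0, 0, 0, 0.5], [0.5, -5.0, 0, 0, 0, 0, 0.5], [0, 0, 0, 0, 0, 0, 0.5]]
  ]
}}

```text
time: 8.52
eef_pos: [0.4613, -0.2402, 0.2477]
tcp_rot: [0.141, 0.99, 0.001, -0.002]
contact_force: [-0.4, -0.1, -0.3]
opening: 0.757
finger_force: 0.0
```

Run:
```python
from h import *
c,s=shot('wrist','w5.png'); print(s['eef_pos'],s['qpos'].round(3))
```

```text
[ 0.46129987 -0.24019254  0.24773886] [-0.675 -0.069  1.933 -0.     1.282 -1.963]
```

View pics/w5.png

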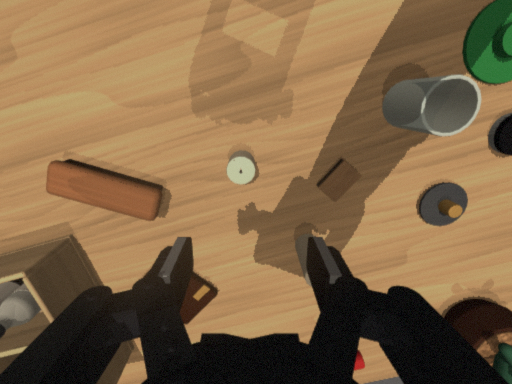

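The candle top is at (240,171), the glass's upper rim at (450,104), the lid plate at (443,204) and its knob top at (452,211). I'll measure all three.

Run:
```python
from h import *
c,s=load('w5.png')
cream=lambda h:(h[...,1]<75)&(h[...,2]>140)
print('candle',ray(c,240,171,.045,s)); circ(c,s,cream,.045,(222,150,262,190))
grey=lambda h:(h[...,1]<60)
print('glass',ray(c,450,104,.09,s));circ(c,s,grey,.09,(425,75,481,140))
print('lid');circ(c,s,grey,.013,(415,175,480,230))
print(ray(c,443,204,.013,s),ray(c,453,211,.037,s))
p=ray(c,240.5,171,.045,s); print(togo(p[0],p[1],.1))
```

```text
candle [ 0.46677908 -0.25504341  0.045     ]
(227, 156, 28, 28) mec [ 0.4657 -0.254 ] 0.0183 ell [ 0.4658 -0.2541] [0.036  0.0364]
glass [ 0.44827469 -0.02117443  0.09      ]
(425, 75, 56, 61) mec [ 0.4463 -0.025 ] 0.036 ell [ 0.4476 -0.0264] [0.0617 0.0744]
lid
(419, 183, 48, 42) mec [0.6048 0.0106] 0.0343 ell [0.6051 0.0106] [0.0654 0.0679]
[0.60490481 0.01120187 0.013     ] [0.60522467 0.00912022 0.037     ]
[-0.97 -1.4  14.79]
```

{"method": "send_rows", "body": {
  "series": [
    [[-0.9, -1.4, 3, 0, 0, 0, 0.5], [0, 0, 6, 0, 0, 0, 0.5], [0, 0, 5.5, 0, 0, 0, 0.5], [0, 0, 0, 0, 0, 0, 0.5], [0, 0, 0, 0, 0, 0, 0.5]]
  ]
}}

```text
time: 9.2
eef_pos: [0.4693, -0.2539, 0.1067]
tcp_rot: [0.138, 0.99, -0.0, 0.001]
contact_force: [0.3, -0.5, 0.5]
opening: 0.746
finger_force: 0.0
```

Run:
```python
from h import *
c,s=shot('wrist','w6.png'); print(s['eef_pos'])
circ(c,s,lambda h:(h[...,1]<75)&(h[...,2]>140),.045,(200,120,300,290))
print(togo(.466,-.2542,.012,s), Ro.from_quat(s['tcp_rot']).as_matrix()[:,2])
```

```text
[ 0.46933292 -0.25394334  0.10674614]
(226, 178, 47, 44) mec [ 0.4653 -0.2544] 0.0185 ell [ 0.4653 -0.2542] [0.0363 0.0366]
[ 0.33 -0.11  9.47] [ 1.31846707e-03 -9.23245776e-04 -9.99998705e-01]
```

{"method": "send_rows", "body": {
  "series": [
    [[0.35, -0.1, 4, 0, 0, 0, 0.5], [0, 0, 3.5, 0, 0, 0, 0.5], [0, 0, 2.0, 0, 0, 0, 0.5], [0, 0, 0, 0, 0, 0, -0.6], [0, 0, 0, 0, 0, 0, -0.6], [0, 0, 0, 0, 0, 0, -0.6], [0, 0, 0, 0, 0, 0, -0.6], [0, 0, 0, 0, 0, 0, -0.6]]
  ],
  "force": 30
}}

```text
time: 10.25
eef_pos: [0.4662, -0.2553, 0.0126]
tcp_rot: [0.138, 0.99, -0.001, 0.002]
contact_force: [-0.8, 0.5, 7.5]
opening: 0.433
finger_force: 30.6
```

{"method": "send_rows", "body": {
  "series": [
    [[0, 0, -2, 0, 0, 0, -0.6], [0, 0, -5, 0, 0, 0, -0.6], [0, 0, -6, 0, 0, 0, -0.6], [-0.4, 5.2, -2, 0, 0, 0, -0.6], [-0.4, 5.2, 0, 0, 0, 0, -0.6], [-0.4, 5.2, 0, 0, 0, 0, -0.6], [-0.4, 5.2, 0, 0, 0, 0, -0.6], [-0.4, 5.2, 0, 0, 0, 0, -0.6], [-0.4, 5.2, 0, 0, 0, 0, -0.6], [-0.4, 5.2, 0, 0, 0, 0, -0.6]]
  ]
}}

```text
time: 11.5
eef_pos: [0.5916, 0.0899, 0.1606]
tcp_rot: [0.138, 0.99, -0.0, 0.0]
contact_force: [-0.4, -0.5, -1.0]
opening: 0.435
finger_force: 30.3
```

{"method": "send_rows", "body": {
  "series": [
    [[-0.4, 5.2, 0, 0, 0, 0, -0.6], [-0.4, 5.2, 0, 0, 0, 0, -0.6], [-0.4, 4.4, 0, 0, 0, 0, -0.6], [0, 0, 5, 0, 0, 0, -0.6], [0, 0, 0, 0, 0, 0, -0.6], [0, 0, 0, 0, 0, 0, -0.6]]
  ]
}}

```text
time: 12.25
eef_pos: [0.6436, 0.2269, 0.1112]
tcp_rot: [0.139, 0.99, 0.0, 0.0]
contact_force: [-0.4, -1.1, 0.3]
opening: 0.436
finger_force: 30.3
```

Run:
```python
from h import *
c,s=shot('wrist','w7.png'); print(s['eef_pos'],s['opening'],togo(.644,.227,.06,s))
circ(c,s,lambda h:(h[...,1]<75)&(h[...,2]>140),s['eef_pos'][2]+.033,(200,150,310,330)); circ(c,s,brown,.011,(170,90,340,300))
```

```text
[0.64363371 0.22686019 0.11117198] 0.4359273894889857 [-0.03  0.02  5.12]
(197, 135, 107, 93) mec [0.6434 0.2266] 0.0493 ell [0.6435 0.2265] [0.0979 0.0983]
```

View pics/w7.png

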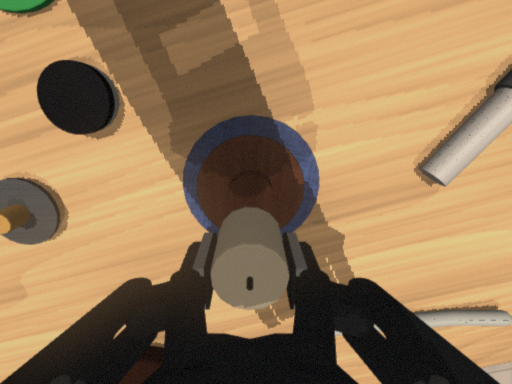

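The candle is held upright with its top at (250,270), over the base at (250,180).

Run:
```python
from h import *
c,s=load('w7.png'); z=s['eef_pos'][2]
for z0,f in((z+.0324,lambda h:(h[...,1]<70)&(h[...,2]>100)),): circ(c,s,f,z0,(205,232,300,312))
print(ray(c,250,271,z+.0324,s), ray(c,287,271,z+.0324,s)-ray(c,213,271,z+.0324,s), cv2.cvtColor(c['img'],40 and cv2.COLOR_RGB2HSV)[[240,260,290],[250,250,240]])
```

```text
(250, 278, 29, 29) mec [0.6521 0.2293] 0.0096 ell [0.6526 0.2304] [0.0101 0.0193]
(224, 232, 61, 34) mec [0.6319 0.2313] 0.014 ell [0.6286 0.2312] [0.0193 0.0297]
[0.63895279 0.22749186 0.14357198] [0.00943936 0.032964   0.        ] [[ 17  75 105]
 [ 17  70 128]
 [ 17  71 129]]
```

Run:
```python
from h import *
ims=[]
for n in('scene','side'):
    c,s=shot(n,n+'8.png'); 
    u,v=np.array(proj(c,[.6435,.227,.12])).astype(int); 
    for zz in(.0986,.1436): print(n,zz,np.round(proj(c,[.6426,.2269,zz]),1),np.round(np.array(proj(c,[.6435,.2265,.011])),1),(u,v))
    ims.append(cv2.resize(c['img'][v-30:v+50,u-40:u+40],(400,400),interpolation=cv2.INTER_NEAREST))
cv2.imwrite('pics/c8.png',np.hstack(ims)[:,:,::-1])
```

```text
scene 0.0986 [236.9 265.4] [236.6 292.4] (np.int64(236), np.int64(258))
scene 0.1436 [236.9 250.4] [236.6 292.4] (np.int64(236), np.int64(258))
side 0.0986 [317.5 111. ] [314.8 131.3] (np.int64(318), np.int64(105))
side 0.1436 [319.2  99.8] [314.8 131.3] (np.int64(318), np.int64(105))
```

View pics/c8.png

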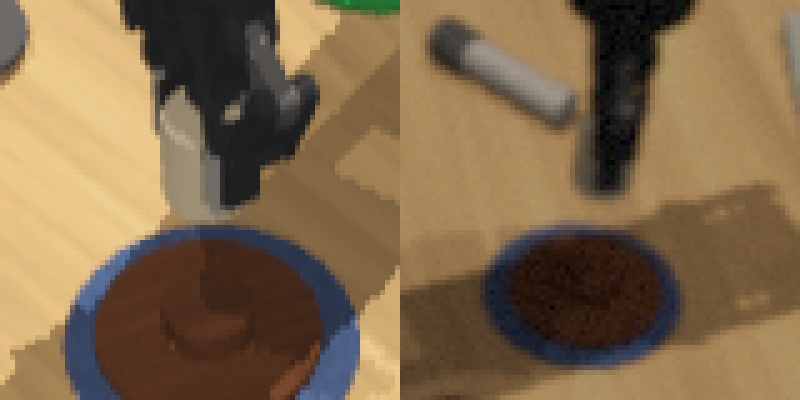

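The candle hangs upright, with a vertical edge at (163,100–200) in the left crop, and sits above the boss. I'll shift about 2 mm, descend and feel for contact.

{"method": "send_rows", "body": {
  "series": [
    [[-0.2, 0, 4, 0, 0, 0, -0.6], [0, 0, 2, 0, 0, 0, -0.6], [0, 0, 0.8, 0, 0, 0, -0.6], [0, 0, 0, 0, 0, 0, -0.6], [0, 0, 0, 0, 0, 0, -0.6]]
  ]
}}

```text
time: 13.02
eef_pos: [0.6464, 0.2269, 0.0439]
tcp_rot: [0.138, 0.99, 0.0, 0.001]
contact_force: [0.3, -0.1, -0.0]
opening: 0.436
finger_force: 30.3
```

{"method": "send_rows", "body": {
  "series": [
    [[0, 0, 0.2, 0, 0, 0, -0.6], [0, 0, 0, 0, 0, 0, -0.6], [0, 0, 0, 0, 0, 0, -0.6]]
  ]
}}

```text
time: 13.4
eef_pos: [0.6454, 0.2267, 0.0405]
tcp_rot: [0.138, 0.99, 0.0, 0.0]
contact_force: [-0.3, -0.2, -1.8]
opening: 0.435
finger_force: 30.3
```

{"method": "send_rows", "body": {
  "series": [
    [[0, 0, 0.1, 0, 0, 0, -0.6], [0, 0, 0, 0, 0, 0, -0.6], [0, 0, 0, 0, 0, 0, -0.6]]
  ]
}}

```text
time: 13.78
eef_pos: [0.6455, 0.2268, 0.0398]
tcp_rot: [0.138, 0.99, 0.0, 0.0]
contact_force: [-2.4, -1.0, 3.1]
opening: 0.437
finger_force: 30.6
```

Contact at the expected height. I'll release gently, rise and check.

{"method": "send_rows", "body": {
  "series": [
    [[0, 0, 0, 0, 0, 0, 0.2], [0, 0, 0, 0, 0, 0, 0.5], [0, 0, 0, 0, 0, 0, 0.5], [0, 0, -2, 0, 0, 0, 0.5], [0, 0, -5, 0, 0, 0, 0.5], [0, 0, -5, 0, 0, 0, 0.5], [0, 0, -5, 0, 0, 0, 0.5], [0, 0, 0, 0, 0, 0, 0.5], [0, 0, 0, 0, 0, 0, 0.5]]
  ]
}}

```text
time: 14.9
eef_pos: [0.6453, 0.2267, 0.2102]
tcp_rot: [0.138, 0.99, 0.0, 0.001]
contact_force: [0.6, 0.2, -0.3]
opening: 0.752
finger_force: 0.0
```

Run:
```python
from h import *
c,s=shot('wrist','w9.png'); print(s['eef_pos'])
circ(c,s,lambda h:(h[...,1]<75)&(h[...,2]>100),.072,(190,90,310,240)); circ(c,s,brown,.011,(170,90,340,300))
d,t=shot('scene','s9.png'); circ(d,t,lambda h:(h[...,1]<75)&(h[...,2]>90),.072,(215,245,265,305),40)
print(s['qpos'].round(2))
```

```text
[0.64528708 0.22667261 0.21024345]
(233, 160, 34, 34) mec [0.6443 0.2262] 0.0184 ell [0.6444 0.2263] [0.0359 0.0365]
(308, 255, 19, 44) mec [0.8356 0.2781] 0.0375 ell [0.8344 0.2751] [0.0252 0.0746]
(211, 123, 78, 77) mec [0.644  0.2266] 0.0495 ell [0.6439 0.2264] [0.0978 0.0983]
(223, 269, 24, 26) mec [0.6562 0.2408] 0.0335 ell [0.6572 0.2387] [0.0533 0.0661]
[ 0.19  0.32  1.57 -0.    1.25 -1.1 ]
```

View pics/w9.png

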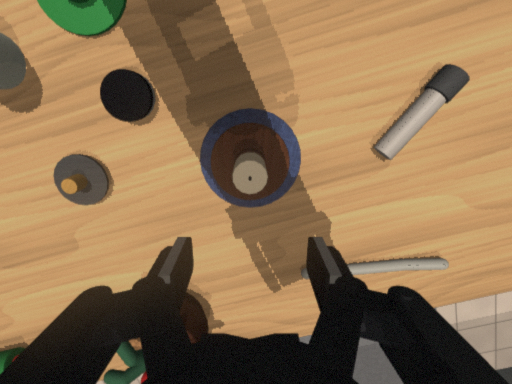

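The candle is at (0.6444, 0.2263) and the base at (0.6439, 0.2264), so they are concentric at about pixel (250,175). Now over the glass.

{"method": "send_rows", "body": {
  "series": [
    [[2, -4.8, -2, 0, 0, 0, 1], [2, -4.8, -2, 0, 0, 0, 1], [2, -4.9, 0, 0, 0, 0, 1], [2, -4.9, 0, 0, 0, 0, 1], [2, -4.9, 0, 0, 0, 0, 1], [2, -4.9, 0, 0, 0, 0, 1], [0, 0, 0, 0, 0, 0, 1], [0, 0, 0, 0, 0, 0, 1]]
  ]
}}

```text
time: 16.0
eef_pos: [0.4498, -0.021, 0.2485]
tcp_rot: [0.139, 0.99, 0.0, -0.001]
contact_force: [-0.3, -0.1, 0.6]
opening: 1.002
finger_force: 0.0
```

Run:
```python
from h import *
c,s=shot('wrist','w10.png'); print(s['eef_pos'])
circ(c,s,lambda h:(h[...,1]<62),.09,(180,90,330,290))
print(ray(c,256,160,.09,s)); h=cv2.cvtColor(c['img'],cv2.COLOR_RGB2HSV)
cv2.imwrite('pics/w10c.png',np.hstack([cv2.resize(c['img'][100:260,180:340,::-1],(400,400)), cv2.cvtColor(cv2.resize(((h[100:260,180:340,1]<62)*255).astype('uint8'),(400,400)),8)]))
```

```text
[ 0.44975131 -0.02099095  0.248468  ]
(281, 228, 39, 38) mec [0.5569 0.0102] 0.0265 ell [0.5576 0.0104] [0.0493 0.0522]
(224, 136, 55, 63) mec [ 0.4447 -0.0198] 0.0358 ell [ 0.446  -0.0191] [0.0601 0.0715]
[ 0.43779912 -0.0109257   0.09      ]
```

View pics/w10c.png

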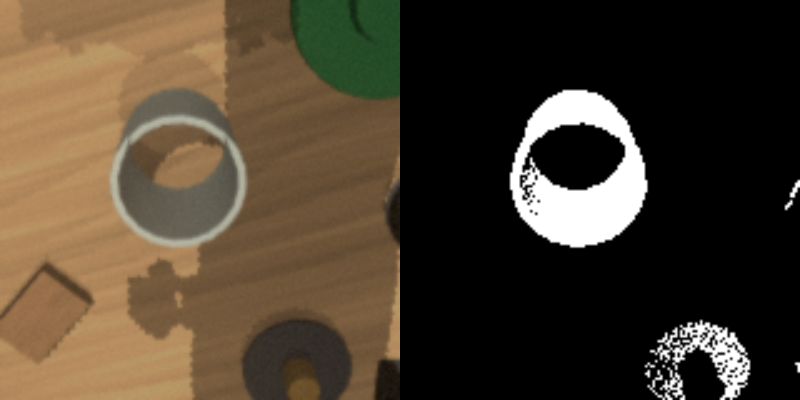

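The upper rim spans crop (111–246, 115–246), so its centre is at full pixel (251.4,172.2).

Run:
```python
from h import *
c,s=load('w10.png')
p=ray(c,251.2,172,.09,s); print(p, np.linalg.norm(ray(c,224.2,172,.09,s)-ray(c,278.6,172,.09,s)))
print(togo(p[0],p[1],.035,s))
```

```text
[ 0.44949438 -0.01974967  0.09      ] 0.06081930548134677
[ 0.03  0.1  21.35]
```

{"method": "send_rows", "body": {
  "series": [
    [[0, 0.1, 4, 0, 0, 0, 1], [0, 0, 4, 0, 0, 0, 1], [0, 0, 4, 0, 0, 0, 1], [0, 0, 0, 0, 0, 0, 1], [0, 0, 0, 0, 0, 0, 1], [0, 0, 0, 0, 0, 0, 1]]
  ],
  "force": 25
}}

```text
time: 16.8
eef_pos: [0.4519, -0.0204, 0.1315]
tcp_rot: [0.138, 0.99, -0.0, 0.002]
contact_force: [1.0, 0.5, 0.0]
opening: 1.001
finger_force: 0.0
```

Run:
```python
from h import *
c,s=shot('wrist','w11.png'); print(s['eef_pos'], togo(.4493,-.0198,.035,s))
# bright rim ring: rows profile
h=cv2.cvtColor(c['img'],cv2.COLOR_RGB2HSV).astype(int); m=((h[...,1]<45)&(h[...,2]>140)).astype('uint8'); m[:130]=0; m[290:]=0; m[:,:190]=0; m[:,320:]=0
y,x=np.nonzero(m); print(len(x),x.min(),x.max(),y.min(),y.max())
circ(c,s,lambda h:(h[...,1]<45)&(h[...,2]>140),.09,(190,130,320,290),20)
```

```text
[ 0.45186371 -0.02037718  0.13151259] [ 0.3  -0.02  9.65]
1044 208 292 172 249
(208, 185, 85, 65) mec [ 0.45   -0.0204] 0.0307 ell [ 0.45   -0.0203] [0.0605 0.0608]
(224, 172, 52, 13) mec [ 0.4281 -0.0145] 0.0177 ell [ 0.4277 -0.0142] [0.0144 0.0348]
```

The rim measures (0.450, -0.0203) with a diameter of 61 mm, which agrees. I'll descend and grip.

{"method": "send_rows", "body": {
  "series": [
    [[0.2, 0, 3.5, 0, 0, 0, 1], [0, 0, 3.5, 0, 0, 0, 1], [0, 0, 2.6, 0, 0, 0, 1], [0, 0, 0, 0, 0, 0, 1], [0, 0, 0, 0, 0, 0, 0.3], [0, 0, 0, 0, 0, 0, 0.3], [0, 0, 0, 0, 0, 0, 0.3], [0, 0, 0, 0, 0, 0, 0.3]]
  ]
}}

```text
time: 17.85
eef_pos: [0.4501, -0.0202, 0.0354]
tcp_rot: [0.138, 0.99, -0.0, 0.002]
contact_force: [-1.2, 0.7, 6.7]
opening: 0.727
finger_force: 28.0
```

{"method": "send_rows", "body": {
  "series": [
    [[0, 0, -1, 0, 0, 0, 0.2], [0, 0, -3, 0, 0, 0, 0.2], [0, 0, -5, 0, 0, 0, 0.2], [0, 0, -5, 0, 0, 0, 0.2], [0, 0, -1, 0, 0, 0, 0.2], [0, 0, 0, 0, 0, 0, 0.2]]
  ],
  "force": 40
}}

```text
time: 18.6
eef_pos: [0.448, -0.0196, 0.1833]
tcp_rot: [0.138, 0.99, -0.0, 0.0]
contact_force: [-0.4, -0.8, -1.4]
opening: 0.723
finger_force: 44.2
```

{"method": "send_rows", "body": {
  "series": [
    [[-1, 2, 0, 0, 0, 0, 0.2], [-1.6, 4, 0, 0, 0, 0, 0.2], [-1.7, 4, 0, 0, 0, 0, 0.2], [-1.7, 4, 0, 0, 0, 0, 0.2], [-1.7, 4, 0, 0, 0, 0, 0.2], [-1.7, 4, 0, 0, 0, 0, 0.2], [-1.5, 4, 0, 0, 0, 0, 0.2], [-1, 3, 0, 0, 0, 0, 0.2], [0, 0, 0, 0, 0, 0, 0.2], [0, 0, 0, 0, 0, 0, 0.2]]
  ]
}}

```text
time: 19.85
eef_pos: [0.6407, 0.2259, 0.1803]
tcp_rot: [0.138, 0.99, -0.001, -0.002]
contact_force: [-0.6, -0.5, -1.9]
opening: 0.724
finger_force: 44.4
```

Run:
```python
from h import *
c,s=shot('wrist','w12.png'); z=s['eef_pos'][2]; print(s['eef_pos'],s['opening'],s['contact_force'], togo(.6441,.2264,.05,s))
circ(c,s,lambda h:(h[...,1]<75)&(h[...,2]>110),z+.055,(150,120,350,384),20)
circ(c,s,brown,.011,(170,90,340,300))
```

```text
[0.64065475 0.22588266 0.18034295] 0.7238602306899317 [-0.58583704 -0.47768779 -1.86491374] [-0.38  0.18 13.03]
(174, 267, 20, 41) mec [0.6215 0.2056] 0.0096 ell [0.6218 0.2043] [0.0048 0.0203]
(194, 200, 132, 137) mec [0.6219 0.2338] 0.0326 ell [0.6262 0.2321] [0.0433 0.0665]
(200, 180, 10, 18) mec [0.5861 0.225 ] 0.0033 ell [0.5859 0.2253] [0.0016 0.0075]
(233, 172, 34, 37) mec [0.591  0.2398] 0.0066 ell [0.5908 0.2396] [0.0114 0.0129]
(210, 130, 85, 64) mec [0.6432 0.2268] 0.0492 ell [0.643  0.2266] [0.0961 0.0977]
```

View pics/w12.png

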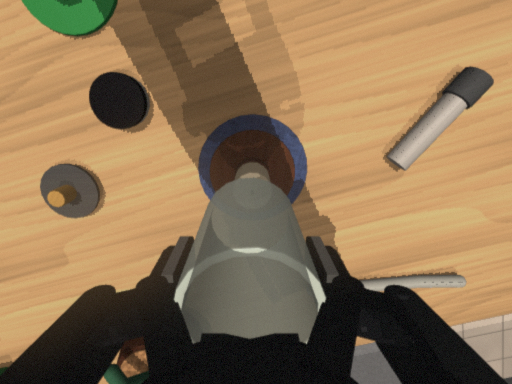

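The glass is held level at (250,260), with the candle and base ahead at (250,170). I'll align, then lower slowly.

{"method": "send_rows", "body": {
  "series": [
    [[-0.4, 0.2, 2, 0, 0, 0, 0.2], [0, 0, 3, 0, 0, 0, 0.2], [0, 0, 0, 0, 0, 0, 0.2], [0, 0, 0, 0, 0, 0, 0.2], [0, 0, 0, 0, 0, 0, 0.2]]
  ]
}}

```text
time: 20.52
eef_pos: [0.6476, 0.2274, 0.1351]
tcp_rot: [0.139, 0.99, 0.0, 0.001]
contact_force: [0.0, 0.8, -1.6]
opening: 0.725
finger_force: 44.4
```

```bash
python3 -c "
from h import *
s=ctrl.get_state();print(s['eef_pos'],togo(.6441,.2264,.049,s),Ro.from_quat(s['tcp_rot']).as_matrix()[:,2])"
```

```text
[0.64759039 0.22743527 0.13508172] [ 0.33 -0.21  8.61] [ 2.85307834e-03  5.57344483e-04 -9.99995775e-01]
```

{"method": "send_rows", "body": {
  "series": [
    [[0, 0, 0, 0, 0, 0, 0.2], [0, 0, 0, 0, 0, 0, 0.2], [0, 0, 0, 0, 0, 0, 0.2], [0, 0, 0, 0, 0, 0, 0.2]]
  ]
}}

```text
time: 21.02
eef_pos: [0.6466, 0.2274, 0.1333]
tcp_rot: [0.138, 0.99, 0.0, -0.0]
contact_force: [-0.1, -0.3, -1.5]
opening: 0.722
finger_force: 44.4
```

{"method": "send_rows", "body": {
  "series": [
    [[0.2, -0.1, 0.5, 0, 0, 0, 0.2], [0, 0, 1, 0, 0, 0, 0.2], [0, 0, 0.6, 0, 0, 0, 0.2], [0, 0, 0, 0, 0, 0, 0.2], [0, 0, 0, 0, 0, 0, 0.2], [0, 0, 0, 0, 0, 0, 0.2], [0, 0, 0, 0, 0, 0, 0.2]]
  ]
}}

```text
time: 21.9
eef_pos: [0.6446, 0.227, 0.1128]
tcp_rot: [0.138, 0.99, 0.0, 0.0]
contact_force: [0.5, -0.2, -2.0]
opening: 0.724
finger_force: 44.4
```

```bash
python3 -c "
from h import *
s=ctrl.get_state();print(s['eef_pos'],togo(.6441,.2264,.049,s),Ro.from_quat(s['tcp_rot']).as_matrix()[:,2])"
```

```text
[0.64464355 0.22701366 0.11275372] [ 0.04 -0.08  6.38] [ 6.99724432e-04  1.41194232e-04 -9.99999745e-01]
```

Glass bottom is at about 77 mm and centred within 1 mm. I'll keep lowering.

{"method": "send_rows", "body": {
  "series": [
    [[0, -0.05, 1.5, 0, 0, 0, 0.2], [0, 0, 1.5, 0, 0, 0, 0.2], [0, 0, 1.5, 0, 0, 0, 0.2], [0, 0, 1, 0, 0, 0, 0.2], [0, 0, 0.5, 0, 0, 0, 0.2], [0, 0, 0, 0, 0, 0, 0.2], [0, 0, 0, 0, 0, 0, 0.2], [0, 0, 0, 0, 0, 0, 0.2]]
  ]
}}

```text
time: 22.9
eef_pos: [0.6448, 0.2266, 0.0531]
tcp_rot: [0.138, 0.99, 0.0, 0.001]
contact_force: [-0.0, 0.8, -0.9]
opening: 0.729
finger_force: 44.4
```

{"method": "send_rows", "body": {
  "series": [
    [[0, 0, 0.3, 0, 0, 0, 0.2], [0, 0, 0.1, 0, 0, 0, 0.2], [0, 0, 0, 0, 0, 0, 0.2], [0, 0, 0, 0, 0, 0, 0.2], [0, 0, 0, 0, 0, 0, 0.2]]
  ]
}}

```text
time: 23.52
eef_pos: [0.6443, 0.2265, 0.0484]
tcp_rot: [0.138, 0.99, 0.0, 0.0]
contact_force: [-0.0, -0.6, -2.2]
opening: 0.729
finger_force: 44.4
```

{"method": "send_rows", "body": {
  "series": [
    [[0, 0, 0.15, 0, 0, 0, 0.2], [0, 0, 0, 0, 0, 0, 0.2], [0, 0, 0, 0, 0, 0, 0.2], [0, 0, 0.1, 0, 0, 0, 0.2], [0, 0, 0, 0, 0, 0, 0.2], [0, 0, 0, 0, 0, 0, 0.2]]
  ]
}}

```text
time: 24.28
eef_pos: [0.6443, 0.2265, 0.0467]
tcp_rot: [0.138, 0.99, -0.0, -0.0]
contact_force: [-4.3, -1.0, 5.9]
opening: 0.726
finger_force: 44.8
```

The glass is down: contact at 0.0467 against 0.0464 expected. I'll release slowly and rise straight up.

{"method": "send_rows", "body": {
  "series": [
    [[0, 0, 0, 0, 0, 0, 0.6], [0, 0, 0, 0, 0, 0, 1], [0, 0, 0, 0, 0, 0, 1], [0, 0, 0, 0, 0, 0, 1], [0, 0, -1, 0, 0, 0, 1], [0, 0, -4, 0, 0, 0, 1], [0, 0, -5, 0, 0, 0, 1], [0, 0, -6, 0, 0, 0, 1], [0, 0, -5, 0, 0, 0, 1], [0, 0, 0, 0, 0, 0, 1]]
  ]
}}

```text
time: 25.52
eef_pos: [0.6471, 0.2271, 0.2645]
tcp_rot: [0.138, 0.99, 0.002, 0.006]
contact_force: [0.5, -0.3, -1.3]
opening: 0.999
finger_force: 0.0
```

{"method": "send_rows", "body": {
  "series": [
    [[0, 0, 0, 0, 0, 0, 1], [0, 0, 0, 0, 0, 0, 1], [0, 0, 0, 0, 0, 0, 1]]
  ]
}}

```text
time: 25.9
eef_pos: [0.6436, 0.2263, 0.2536]
tcp_rot: [0.138, 0.99, -0.001, -0.002]
contact_force: [-0.1, -0.6, 1.1]
opening: 0.998
finger_force: 0.0
```

Run:
```python
from h import *
c,s=shot('wrist','w13.png'); print(s['eef_pos'],s['opening'])
circ(c,s,lambda h:(h[...,1]<60)&(h[...,2]>130),.101,(170,90,330,290),20)
circ(c,s,brown,.011,(170,90,340,300))
circ(c,s,lambda h:(h[...,1]<60),.013,(0,120,160,260))
print('lid togo',togo(.605,.011,.25,s))
d,t=shot('scene','s13.png'); circ(d,t,brown,.011,(205,265,275,330))
```

```text
[0.64355242 0.22629213 0.25363445] 0.9978259723635687
(223, 148, 55, 54) mec [0.6444 0.2251] 0.0309 ell [0.6445 0.2254] [0.0605 0.0611]
(216, 122, 70, 53) mec [0.6437 0.2262] 0.0492 ell [0.6437 0.2263] [0.0975 0.0979]
(76, 150, 47, 45) mec [0.6053 0.0131] 0.0331 ell [0.6055 0.0132] [0.0647 0.0656]
lid togo [ -2.2  -21.76   0.39]
(215, 281, 45, 33) mec [0.6457 0.2307] 0.0498 ell [0.6454 0.2301] [0.0971 0.0999]
```

The glass rim is at (0.6445, 0.2253) and measures 61 mm round at z = 0.101, so it is standing level on the base. Now the lid.

{"method": "send_rows", "body": {
  "series": [
    [[-0.4, -4.4, 0, 0, 0, 0, 0], [-0.4, -4.4, 0, 0, 0, 0, 0], [-0.4, -4.3, 0, 0, 0, 0, 0], [-0.5, -4.3, 0, 0, 0, 0, 0], [-0.5, -4.3, 0, 0, 0, 0, 0], [0, 0, 5, 0, 0, 0, 0], [0, 0, 5, 0, 0, 0, 0], [0, 0, 3, 0, 0, 0, 0], [0, 0, 0, 0, 0, 0, 0], [0, 0, 0, 0, 0, 0, 0]]
  ]
}}

```text
time: 27.25
eef_pos: [0.607, 0.0116, 0.1274]
tcp_rot: [0.138, 0.99, -0.0, 0.001]
contact_force: [-0.5, 0.8, 0.6]
opening: 0.501
finger_force: 0.0
```

{"method": "send_rows", "body": {
  "series": [
    [[0, 0, 0, 0, 0, 0, 0], [0, 0, 0, 0, 0, 0, 0], [0, 0, 0, 0, 0, 0, 0], [0, 0, 0, 0, 0, 0, 0]]
  ]
}}

```text
time: 27.75
eef_pos: [0.606, 0.0118, 0.1261]
tcp_rot: [0.138, 0.99, 0.0, 0.0]
contact_force: [0.5, -0.5, 0.8]
opening: 0.498
finger_force: 0.0
```

Run:
```python
from h import *
c,s=shot('wrist','w14.png'); print(s['eef_pos'],s['opening'])
circ(c,s,lambda h:(h[...,1]<60),.013,(180,90,330,280))
circ(c,s,lambda h:(h[...,1]>130)&(h[...,0]>12)&(h[...,0]<30),.037,(215,130,290,270),60)
print(ray(c,250,200,.037,s),togo(.605,.012,.015,s))
```

```text
[0.60599182 0.01176831 0.12609272] 0.49786443258775487
(293, 234, 37, 46) mec [0.7012 0.0519] 0.0346 ell [0.7016 0.0478] [0.043  0.0664]
(218, 151, 67, 65) mec [0.6055 0.0125] 0.0332 ell [0.6056 0.0123] [0.065  0.0654]
(241, 177, 21, 26) mec [0.603  0.0131] 0.012 ell [0.6031 0.013 ] [0.0187 0.0245]
[0.61225375 0.00953478 0.037     ] [ 1.100e-01 -1.000e-02  1.111e+01]
```

{"method": "send_rows", "body": {
  "series": [
    [[0.05, 0.05, 4, 0, 0, 0, 0], [0, 0, 4, 0, 0, 0, 0], [0, 0, 2.6, 0, 0, 0, 0], [0, 0, 0, 0, 0, 0, 0], [0, 0, 0, 0, 0, 0, 0], [0, 0, 0, 0, 0, 0, 0], [0, 0, 0, 0, 0, 0, 0]]
  ]
}}

```text
time: 28.68
eef_pos: [0.6065, 0.0123, 0.0212]
tcp_rot: [0.138, 0.99, -0.0, 0.001]
contact_force: [-0.6, -0.1, 0.2]
opening: 0.504
finger_force: 0.0
```

```bash
python3 -c "
from h import *
s=ctrl.get_state();print(s['eef_pos'],s['contact_force'],togo(.6055,.0123,.015,s))"
```

```text
[0.60648348 0.0122791  0.02124396] [-0.60704352 -0.11176246  0.1658073 ] [ 0.1  -0.03  0.62]
```

{"method": "send_rows", "body": {
  "series": [
    [[0.05, 0, 0.5, 0, 0, 0, 0], [0, 0, 0, 0, 0, 0, 0], [0, 0, 0, 0, 0, 0, 0], [0, 0, 0, 0, 0, 0, -0.9], [0, 0, 0, 0, 0, 0, -0.9], [0, 0, 0, 0, 0, 0, -0.9], [0, 0, 0, 0, 0, 0, -0.9]]
  ],
  "force": 40
}}

```text
time: 29.55
eef_pos: [0.6053, 0.0125, 0.0151]
tcp_rot: [0.138, 0.99, -0.0, 0.0]
contact_force: [0.2, 0.4, 0.6]
opening: 0.214
finger_force: 39.3
```

{"method": "send_rows", "body": {
  "series": [
    [[0, 0, -2, 0, 0, 0, -0.9], [0, 0, -5, 0, 0, 0, -0.9], [0, 0, -5, 0, 0, 0, -0.9], [0, 0, -4, 0, 0, 0, -0.9], [0, 0, 0, 0, 0, 0, -0.9], [0, 0, 0, 0, 0, 0, -0.9]]
  ]
}}

```text
time: 30.3
eef_pos: [0.6043, 0.0127, 0.1742]
tcp_rot: [0.138, 0.99, 0.0, -0.001]
contact_force: [-0.5, -0.5, -1.7]
opening: 0.215
finger_force: 39.2
```

{"method": "send_rows", "body": {
  "series": [
    [[0.4, 4, 0, 0, 0, 0, -0.9], [0.4, 4.5, 0, 0, 0, 0, -0.9], [0.4, 4.5, 0, 0, 0, 0, -0.9], [0.4, 4.5, 0, 0, 0, 0, -0.9], [0.4, 4, 0, 0, 0, 0, -0.9], [0, 0, 0, 0, 0, 0, -0.9], [0, 0, 0, 0, 0, 0, -0.9], [0, 0, 0, 0, 0, 0, -0.9], [0, 0, 0, 0, 0, 0, -0.9], [0, 0, 0, 0, 0, 0, -0.9]]
  ]
}}

```text
time: 31.55
eef_pos: [0.6449, 0.224, 0.175]
tcp_rot: [0.139, 0.99, 0.0, 0.0]
contact_force: [0.3, -0.7, -1.7]
opening: 0.219
finger_force: 39.4
```

Run:
```python
from h import *
c,s=shot('wrist','w15.png'); z=s['eef_pos'][2]; print(s['eef_pos'],s['opening'],s['contact_force'], togo(.6443,.2256,.13,s))
circ(c,s,lambda h:(h[...,1]<62),z-.002,(150,120,350,330),300)
circ(c,s,lambda h:(h[...,1]>130)&(h[...,0]>12)&(h[...,0]<30),z+.022,(215,130,290,330),60)
circ(c,s,brown,.011,(170,60,340,300))
```

```text
[0.64493814 0.22405    0.17499367] 0.21916790677789227 [ 0.3450268  -0.73203413 -1.65754567] [0.1  0.13 4.5 ]
(150, 305, 73, 25) mec [0.6888 0.1671] 0.025 ell [0.6922 0.1673] [0.0286 0.0535]
(197, 120, 153, 210) mec [0.6491 0.2478] 0.0785 ell [0.6502 0.2408] [0.0817 0.1607]
(228, 231, 41, 52) mec [0.6395 0.2244] 0.0147 ell [0.6397 0.2243] [0.0205 0.0298]
(209, 126, 87, 62) mec [0.6437 0.2263] 0.0492 ell [0.6433 0.2265] [0.0969 0.0976]
```

{"method": "send_rows", "body": {
  "series": [
    [[0.1, 0.15, 2, 0, 0, 0, -0.9], [0, 0, 2, 0, 0, 0, -0.9], [0, 0, 1, 0, 0, 0, -0.9], [0, 0, 0, 0, 0, 0, -0.9], [0, 0, 0, 0, 0, 0, -0.9], [0, 0, 0, 0, 0, 0, -0.9], [0, 0, 0, 0, 0, 0, -0.9], [0, 0, 0, 0, 0, 0, -0.9]]
  ]
}}

```text
time: 32.6
eef_pos: [0.6445, 0.2265, 0.1253]
tcp_rot: [0.138, 0.99, 0.0, 0.0]
contact_force: [-0.1, 0.5, -0.9]
opening: 0.215
finger_force: 39.4
```

```bash
python3 -c "
from h import *
s=ctrl.get_state();print(s['eef_pos'],s['contact_force'],togo(.6443,.2256,.11,s))"
```

```text
[0.64445526 0.22649961 0.1252697 ] [-0.08033177  0.48407654 -0.90589754] [-0.01 -0.09  1.53]
```

{"method": "send_rows", "body": {
  "series": [
    [[0, -0.05, 0.6, 0, 0, 0, -0.9], [0, 0, 0.5, 0, 0, 0, -0.9], [0, 0, 0.3, 0, 0, 0, -0.9], [0, 0, 0, 0, 0, 0, -0.9], [0, 0, 0, 0, 0, 0, -0.9], [0, 0, 0, 0, 0, 0, -0.9]]
  ]
}}

```text
time: 33.35
eef_pos: [0.6444, 0.226, 0.1112]
tcp_rot: [0.138, 0.99, 0.0, 0.0]
contact_force: [0.3, 0.6, -0.9]
opening: 0.218
finger_force: 39.4
```

{"method": "send_rows", "body": {
  "series": [
    [[0, 0, 0.15, 0, 0, 0, -0.9], [0, 0, 0, 0, 0, 0, -0.9], [0, 0, 0, 0, 0, 0, -0.9], [0, 0, 0, 0, 0, 0, -0.9]]
  ]
}}

```text
time: 33.85
eef_pos: [0.6442, 0.226, 0.1094]
tcp_rot: [0.138, 0.99, 0.0, 0.0]
contact_force: [0.6, 0.4, -1.4]
opening: 0.214
finger_force: 39.4
```

The plug is inside the glass with no contact yet, 1.4 mm to go.

{"method": "send_rows", "body": {
  "series": [
    [[0, 0, 0.15, 0, 0, 0, -0.9], [0, 0, 0, 0, 0, 0, -0.9], [0, 0, 0, 0, 0, 0, -0.9], [0, 0, 0, 0, 0, 0, -0.9]]
  ]
}}

```text
time: 34.35
eef_pos: [0.6444, 0.226, 0.1081]
tcp_rot: [0.138, 0.99, 0.0, 0.0]
contact_force: [0.8, 0.7, 0.2]
opening: 0.216
finger_force: 39.5
```

Contact at 0.108 as expected. Release and rise.

{"method": "send_rows", "body": {
  "series": [
    [[0, 0, 0, 0, 0, 0, -0.3], [0, 0, 0, 0, 0, 0, 0], [0, 0, 0, 0, 0, 0, 0], [0, 0, 0, 0, 0, 0, 0], [0, 0, -1, 0, 0, 0, 0], [0, 0, -4, 0, 0, 0, 0], [0, 0, -5, 0, 0, 0, 0], [0, 0, -5, 0, 0, 0, 0], [0, 0, 0, 0, 0, 0, 0], [0, 0, 0, 0, 0, 0, 0]]
  ]
}}

```text
time: 35.6
eef_pos: [0.644, 0.226, 0.2581]
tcp_rot: [0.138, 0.99, 0.0, 0.0]
contact_force: [-0.6, -0.8, -1.2]
opening: 0.5
finger_force: 0.0
```

{"method": "send_rows", "body": {
  "series": [
    [[0, 0, 0, 0, 0, 0, 0], [0, 0, 0, 0, 0, 0, 0], [0, 0, 0, 0, 0, 0, 0], [0, 0, 0, 0, 0, 0, 0]]
  ]
}}

```text
time: 36.1
eef_pos: [0.6441, 0.226, 0.2574]
tcp_rot: [0.138, 0.99, -0.0, -0.0]
contact_force: [-0.4, -0.1, 0.6]
opening: 0.498
finger_force: 0.0
```

Run:
```python
from h import *
c,s=shot('wrist','w16.png'); print(s['eef_pos'],s['opening'],s['contact_force'])
circ(c,s,lambda h:(h[...,1]<65)&(h[...,2]<120),.106,(170,90,330,290),100)
circ(c,s,lambda h:(h[...,1]>130)&(h[...,0]>12)&(h[...,0]<30),.130,(215,130,290,300),60)
circ(c,s,brown,.011,(170,60,340,300))
d,t=shot('scene','s16.png'); circ(d,t,lambda h:(h[...,1]<70)&(h[...,2]<110),.106,(195,225,285,275),60)
circ(d,t,lambda h:(h[...,1]<75)&(h[...,2]>120),.085,(115,165,150,205),40)
o,t=load('scene0.png'); circ(o,t,lambda h:(h[...,1]<75)&(h[...,2]>120),.085,(115,165,150,205),40)
```

```text
[0.64406618 0.22600004 0.2573943 ] 0.49807775352980005 [-0.40086887 -0.13632844  0.5993746 ]
(307, 274, 23, 16) mec [0.8047 0.2695] 0.0165 ell [0.8164 0.2659] [0.0277 0.0587]
(186, 238, 18, 39) mec [0.727  0.1337] 0.027 ell [0.7299 0.1313] [0.0165 0.0618]
(291, 234, 25, 45) mec [0.7601 0.2541] 0.0326 ell [0.761  0.2562] [0.0288 0.0692]
(207, 108, 89, 95) mec [0.6265 0.231 ] 0.0516 ell [0.6252 0.2318] [0.0935 0.1022]
(241, 168, 18, 23) mec [0.6425 0.2258] 0.0117 ell [0.6426 0.2256] [0.0186 0.0237]
(288, 260, 20, 40) mec [0.8659 0.2436] 0.0384 ell [0.8665 0.2442] [0.0318 0.0798]
(216, 121, 69, 48) mec [0.6438 0.2264] 0.0493 ell [0.6442 0.2262] [0.0979 0.0987]
(221, 229, 32, 46) mec [0.6197 0.203 ] 0.0665 ell [0.6239 0.2095] [0.0696 0.1524]
(122, 171, 19, 33) mec [ 0.6395 -0.1484] 0.0657 ell [ 0.6419 -0.15  ] [0.0434 0.1421]
(122, 171, 19, 33) mec [ 0.6385 -0.1475] 0.0653 ell [ 0.6421 -0.1504] [0.0457 0.1362]
```

The knob sits at (0.6425, 0.226) with its expected size at seated height, and the base is unmoved. The tall candle fills the same pixels as at the start. Handing in.

```bash
python3 -c "
from plant import ctrl
print(ctrl.sign_off())"
```

```text
the job is handed in; nothing more can be done
None
```

The lantern is built on the mat (base, short candle, glass, lid), the tall candle still sits where it started, and the job is handed in; sign-off returned no verdict.

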